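# Zero the docked analyser with the stylus, then trigger a reading

### The arm

A 6-joint arm with a two-finger parallel gripper is mounted at the origin on the work surface. World frame = base frame: x ahead of the robot, y to its left, z up, the work surface at z = 0. Lengths are in m, angles in degrees, forces in N, time in s.
With the tool pointing down it reaches from about 0.4 to 0.825 m from the base axis. Payload 7 kg.
Tool frame: the origin (TCP) lies midway between the tips of the shut fingers; the grasp point (between the pads) lies 19 mm behind it (r.grip_depth is the distance from the TCP to the grasp point, in m); z points along the fingers, y is the line along which they close (so a half turn about z gives the same grasp; the last joint's range is limited). The gripper opens to 88 mm and grips with 3 to 60 N. Pads are 19 mm wide; open, the fingers measure 130 mm over their backs; the gripper's body (78 mm by 193 mm) begins 47 mm behind the grasp point.
Start: joints at [80.105, 20.546, 0.682, 0, -70.136, -16.507], TCP at [0.3, 0.605, 0.193] pointing down, gripper open.
Joint ranges: [-176.03, 176.03], [-82.01, 121.73], [-58.28, 71.71], [-173.87, 95.51], [-174.79, -0.11], [-173.66, 173.66]. Speed limits (degrees/s): [136.94, 136.94, 172.46, 180, 180, 180].

### API

Orientations are given as [roll, pitch, yaw] about the fixed x, y, z axes, in that order (R = Rz(yaw) Ry(pitch) Rx(roll)).
In Python, from plant import r, capture, close_job, search_frame, outline_of gives the robot as it stands.
- The arm moves only by the shell command python3 -m creep 'ROWS' [FORCE]. ROWS is JSON, a list of rows, each a list of 7 numbers: the finger opening in mm, from 0 to 87.6, then the shift along the world's x, y, z in units of 25 mm (1.0 is 25 mm), then the turn, a rotation vector about the world's x, y, z in degrees. In form: [[hand, x, y, z, ax, ay, az], ...]. A call has 1 to 8 rows; each row shifts and turns the commanded pose from where the row before left it; what a row does not reach is not made up. A row lasts 1/12 s, in which the tool goes at most 41.7 mm and 7.16 degrees, less where a joint would pass 70% of its speed; a pose out of reach is approached as far as the arm can. A call is refused whole if a number of a shift passes 1 or a number of a turn 7.16, either way. A call with a gripper value outside its range is refused whole. The fingers move at their own pace and stop on an object; FORCE is the grip in N (left out, the last holds). Time passes only in rows, so rows that do not move let the fingers close. It gives the time, the measured TCP pose, the force, the opening and the grip force at its end, in the units of the state.
- r.get_state(): the state, without advancing time (a new reading comes with each control period).
- capture(name): name is "scene" or "side" or "wrist"; returns a dict with "frame" (480x640x3 uint8, red, green, blue), "K" (3x3 intrinsics, pixels), "origin" and "rotation" of the camera in the world. Camera axes: x right, y down, z forward; pixel columns grow to the right and rows downward; lengths in m; the calibration is good to about 2 mm. A picture is of the moment at which its call begins. There is no depth.
- close_job(): hands the job in; it is judged then, once.
Trained networks look in a picture, given as the dict that the camera call returned (one of the last four; its "shot" number tells which), for a name from the list of things; names that differ only in an ending like _2 or _b are one class to them, and where a whole thing is asked for, a point or a joint stands for the part that bears it (a point fixed in the world has none). Each returns a list of dicts, best first, with "conf" (0 to 1); they miss things now and then, are a little off and sometimes report something else, mostly with a low value. They report only what shows in the picture. A call takes as long as a camera call. They do not tell look-alikes from the thing itself.
- search_frame(picture, target): "bbox" ([left, top, right, bottom] in pixels, round what is visible of it).
- outline_of(picture, target): "region" (480x640 bool, what is visible of it) and "bbox" ([left, top, right, bottom] in pixels, round what is visible of it).
The state is a dict: "time_s": time; "joints": joint angles; "qd": joint speeds; "joint_torque": joint torques, N m; "tcp_pos": TCP position; "eef_rot": TCP orientation; "contact_force": force on the tool from outside, world axes, zero at the start; "moment": the same for the moment, N m; "gripper_width": finger opening in m; "gripper_force": force on a finger pad.
Only numpy, scipy, OpenCV 4.12 (cv2) and the standard library are available. Lean on these libraries where they do the work, as an engineer would, in place of code of your own. Each camera call takes 0.05 s, during which the arm holds its last target. There are 200 camera calls.

### The job

Zero the docked analyser: take the stylus from its stand, push the recessed red button fully down with the stylus tip, hold it a moment and let it spring back, then hang the stylus back in the fork of its stand. After that, squeeze the orange trigger fully against the grip for a moment to take a reading, and let go of it. Leave the bottle, the flask and the vial box where they stand.

Things in the scene. Friction and masses are not known exactly. Their poses are not given: they have to be found in the camera images.
- stylus: Loose round stylus, 160 mm, 60 g, hanging tip down in the fork. Origin at the tip's lower end, z up its axis. From the tip: steel rod 7 mm diameter (0-50 mm), white neck 12 mm diameter (to 75 mm), green collar 38 mm diameter (75-81 mm), white handle 20 mm diameter (81-160 mm) with a green band on top. Hung, the tip is 25 mm above the bench
- stylus_collar (a point): Point on the stylus axis at the underside of the green collar, 75 mm above the tip
- stand: Fixed stylus stand; origin under the centre of its grey base (120 x 100 x 12 mm). An aluminium post at x = +35 mm carries a white fork, the stand's highest part: upper face 100 mm above the bench, 10 mm thick, two prongs along x, each 18 mm wide, with a 20 mm slot between them, open at x = -51 mm and closed at x = +10 mm
- fork_mid (a point): Point in the slot midway between the prongs at the level of the fork's upper face (20 mm to -x of the stand's origin, 100 mm up); the stylus starts hung here
- analyser: Fixed pistol-shaped analyser on its side in a black cradle; origin under the cradle's centre. White barrel along y (75 x 200 mm), upper face 95 mm above the bench, dark nose at +y, display at y = +45 mm, recessed red button at (0, -45 mm). Blue grip level to -x (x -38 to -160 mm), 32 mm wide, 36 mm high, about y = -60, z = 67.5 mm; orange trigger on its +y side
- recess_mouth (a point): Centre of the mouth of the round recess (18 mm diameter, with a dark square frame) in the barrel's upper face, 95 mm above the bench; the red button (15 mm diameter) lies in it, its top 8 mm below the mouth at rest
- button_top (a point): Centre of the top of the red button; moves down with it
- zero_button (a joint): Travel of the red button, m: 0 at rest, 0.006 fully down; springs back. Needs 2.4 N to start and 4.8 N to be fully down
- trigger (a joint): Angle of the orange trigger, rad: 0 at rest, 0.22 fully squeezed against the grip; springs back. Takes about 3 N to start and 6 N to be fully squeezed, at the pad
- trigger_pad (a point): Middle of the orange trigger (10 mm thick, 26 mm high) where a finger squeezes it, 55 mm from its hinge, which is an upright axis near the barrel. At rest its outer face is 56 mm from the far face of the grip, fully squeezed 43 mm
- grip_mid (a point): Point in the middle of the blue grip's section, level with the trigger pad: 98 mm to -x and 60 mm to -y of the analyser's origin, 67.5 mm above the bench
- reagent_bottle: Bystander: amber bottle, 64 mm diameter, 150 mm high, origin under its centre
- flask: Bystander: conical glass flask, 82 mm diameter, 130 mm high, origin under its centre
- vial_box: Bystander: white box 120 x 80 x 45 mm with six blue vial caps, 61 mm high in all, origin under its centre
Mind the look-alikes: they are no part of the job. Leave any purple look-alike of the stylus alone. What is shaped like the stand but blue is not meant.

How it is judged:
By the outcome, as a careful person would: the job done as asked, in the order asked, and still so for the second after the job is handed in, with the robot touching nothing.
It also fails if it takes over 62 s, if anything falls off the work surface, if the arm or the gripper's body presses on something with over 40 N, if the wrist force passes 120 N, or if a joint passes its speed limit or range.

## Working session

There is one attempt and no reset: what is moved stays moved. The work goes in short steps, Python scripts to look and compute and a shell command to move; the robot and the scene stay as the last step left them, time stands still between calls to the robot, and variables do not carry over. Pictures are saved under pics/ and viewed, at most 10 in all, crops included, and the job is handed in when it is done.

```bash
ls; mkdir -p pics
cat > h.py <<'E'
import numpy as np,cv2
from plant import r,capture,close_job,search_frame,outline_of
def ray(p,u,v):
    d=np.linalg.inv(p["K"])@[u,v,1.]; d=p["rotation"]@d; return np.array(p["origin"]),d/np.linalg.norm(d)
def atz(p,u,v,z):
    o,d=ray(p,u,v); return o+d*(z-o[2])/d[2]
def tri(obs):
    A=np.zeros((3,3));b=np.zeros(3)
    for p,u,v in obs:
        o,d=ray(p,u,v);M=np.eye(3)-np.outer(d,d);A+=M;b+=M@o
    x=np.linalg.solve(A,b)
    return x,[np.linalg.norm((np.eye(3)-np.outer(ray(*q)[1],ray(*q)[1]))@(x-ray(*q)[0])) for q in obs]
def proj(p,X):
    c=np.array(p["rotation"]).T@(np.array(X)-p["origin"]);q=p["K"]@c;return q[:2]/q[2]
def save(p,n): cv2.imwrite("pics/"+n+".png",cv2.cvtColor(p["frame"],cv2.COLOR_RGB2BGR))
E
python3 - <<'E'
from h import *
np.set_printoptions(precision=3,suppress=True)
s=r.get_state();print(s["time_s"],s["tcp_pos"],s["eef_rot"],s["gripper_width"],r.grip_depth)
for n in ["scene","side","wrist"]:
    p=capture(n);save(p,n+"0");print(n,p["origin"])
    for t in ["stylus","stylus_collar","stand","fork_mid","analyser","recess_mouth","button_top","trigger","trigger_pad","grip_mid","reagent_bottle","flask","vial_box"]:
        print(t,[(round(x["conf"],2),np.round(x["bbox"]).astype(int).tolist()) for x in search_frame(p,t)][:3])
print(r.get_state()["time_s"])
E
python3 -c "
import cv2,numpy as np
a=cv2.imread('pics/scene0.png')
"
```

```text
pics
0.0 [0.3   0.604 0.192] [179.905  -0.008 -26.408] 0.08760448542737635 0.0188
scene [1.298 0.588 0.826]
stylus [(0.86, [425, 220, 438, 265]), (0.66, [403, 235, 421, 290]), (0.61, [450, 272, 471, 316])]
stylus_collar [(0.66, [404, 234, 426, 288]), (0.63, [426, 219, 443, 269]), (0.56, [455, 272, 472, 331])]
stand [(0.83, [368, 256, 434, 320]), (0.6, [309, 295, 377, 370])]
fork_mid [(0.96, [371, 259, 433, 318]), (0.82, [308, 295, 371, 366])]
analyser [(0.63, [220, 176, 308, 260])]
recess_mouth [(0.89, [222, 177, 309, 261])]
button_top []
trigger [(0.37, [372, 258, 433, 319])]
trigger_pad [(0.68, [274, 190, 297, 202]), (0.33, [373, 260, 435, 319])]
grip_mid [(0.85, [225, 176, 309, 259]), (0.65, [407, 236, 425, 285])]
reagent_bottle [(0.59, [260, 251, 294, 313])]
flask [(0.37, [225, 178, 307, 259])]
vial_box [(0.97, [466, 350, 536, 418]), (0.69, [219, 176, 310, 257]), (0.24, [275, 188, 295, 206])]
side [ 0.203 -1.145  1.16 ]
stylus [(0.64, [222, 180, 236, 228]), (0.53, [260, 166, 272, 192]), (0.48, [257, 144, 260, 182])]
stylus_collar [(0.7, [223, 180, 234, 226]), (0.64, [256, 148, 263, 184]), (0.62, [259, 158, 272, 186])]
stand [(0.66, [248, 184, 297, 231]), (0.65, [316, 174, 356, 219])]
fork_mid [(0.78, [316, 174, 357, 219]), (0.67, [250, 184, 297, 227]), (0.49, [292, 306, 324, 315])]
analyser [(0.77, [276, 257, 379, 352])]
recess_mouth []
button_top [(0.29, [368, 361, 406, 419])]
trigger [(0.49, [367, 363, 404, 421]), (0.48, [294, 305, 326, 315])]
trigger_pad [(0.77, [292, 307, 327, 317])]
grip_mid [(0.8, [277, 257, 377, 360])]
reagent_bottle [(0.65, [352, 200, 380, 259])]
flask [(0.65, [370, 362, 404, 420])]
vial_box [(0.94, [250, 143, 288, 166])]
wrist [0.374 0.567 0.384]
stylus []
stylus_collar []
stand []
fork_mid []
analyser []
recess_mouth []
button_top []
trigger []
trigger_pad []
grip_mid []
reagent_bottle []
flask []
vial_box []
2.1
```

View pics/scene0.png

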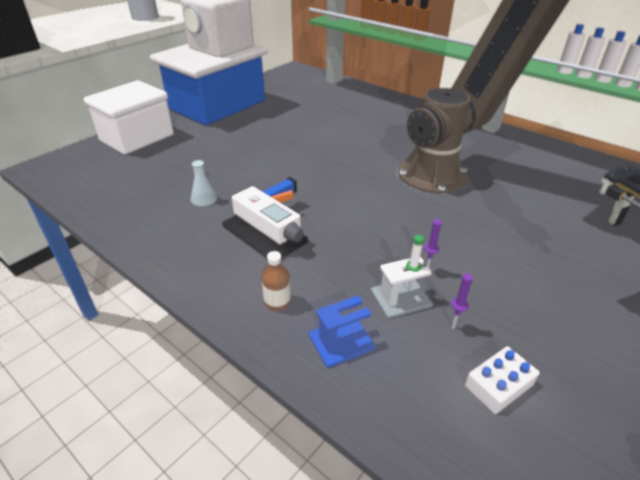

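View pics/side0.png

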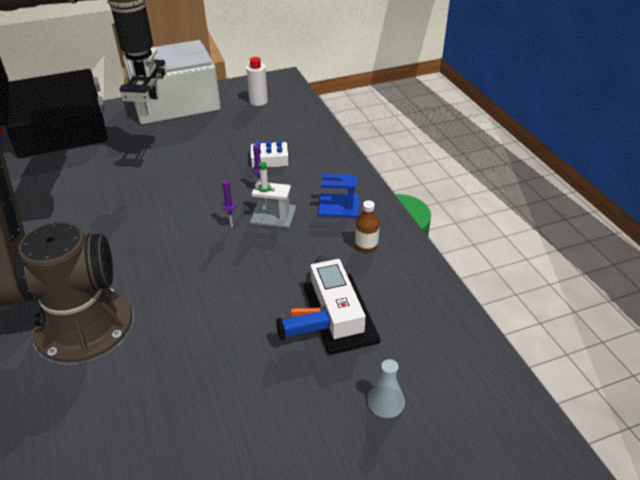

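Scene: the white stand at (400,285) holds the green stylus, its top at (418,239). Purple look-alikes are at (432,245) and (460,295), and the blue stand is at (342,330). The analyser is at (265,215), with its grip pointing towards the robot. Side view: stylus top (263,165), stand (272,205), button (342,303), trigger (307,311).

Run:
```python
from h import *
np.set_printoptions(precision=3,suppress=True)
P={n:capture(n) for n in ["scene","side"]};a,b=P["scene"],P["side"]
def T(n,u,v): x,e=tri([(a,*u),(b,*v)]);print(n,x,np.array(e))
T("styl top",(418,238),(263,164))
T("purple1 top",(436,221),(227,181))
T("purple2 top",(467,277),(257,144))
T("bottle top",(274,256),(369,204)); T("flask top",(198,163),(390,363))
T("trigger",(284,196),(308,311)); T("button",(255,199),(342,303)); T("display",(275,213),(331,277))
T("grip end",(292,186),(283,327)); T("nose",(294,232),(322,263))
# stylus parts by colour
for n,(x0,y0,x1,y1) in dict(scene=(395,230,440,280),side=(250,155,275,200)).items():
    im=P[n]["frame"].astype(int)[y0:y1,x0:x1]
    g=(im[...,1]>im[...,0]+40)&(im[...,1]>im[...,2]+30)
    k,l,st,c=cv2.connectedComponentsWithStats(g.astype(np.uint8))
    print(n,[(st[i,4],(c[i]+[x0,y0]).round(1)) for i in range(1,k)])
    im=P[n]["frame"]
    big=cv2.resize(im[170:330,220:480] if n=="scene" else im[140:360,220:400],None,fx=3 if n=="scene" else 2.7,fy=3 if n=="scene" else 2.7,interpolation=cv2.INTER_CUBIC)
    cv2.imwrite(f"pics/c_{n}.png",big[...,::-1]);print(big.shape)
```

```text
styl top [ 0.75  -0.279  0.993] [1.623 1.623]
purple1 top [ 0.75  -0.279  0.993] [1.623 1.623]
purple2 top [ 0.75  -0.279  0.993] [1.623 1.623]
bottle top [ 0.75  -0.279  0.993] [1.623 1.623]
flask top [ 0.75  -0.279  0.993] [1.623 1.623]
trigger [ 0.75  -0.279  0.993] [1.623 1.623]
button [ 0.75  -0.279  0.993] [1.623 1.623]
display [ 0.75  -0.279  0.993] [1.623 1.623]
grip end [ 0.75  -0.279  0.993] [1.623 1.623]
nose [ 0.75  -0.279  0.993] [1.623 1.623]
scene [(np.int32(80), array([418. , 239.2])), (np.int32(72), array([412.5, 266.9]))]
(480, 780, 3)
side [(np.int32(42), array([262.3, 165. ])), (np.int32(46), array([264.5, 188.3]))]
(594, 486, 3)
```

View pics/c_scene.png

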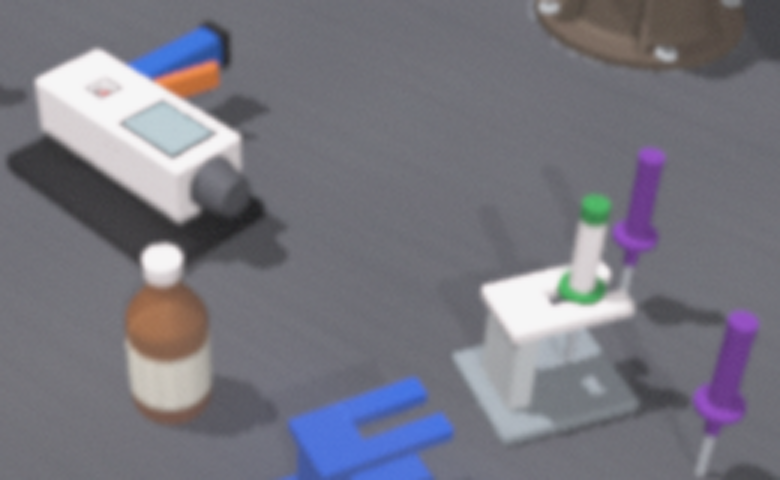

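```bash
sed -i 's/^def ray/from scipy.spatial.transform import Rotation as Ro\n_cap=capture\ndef capture(n):\n    p=_cap(n); p["rot0"]=p["rotation"]; a=np.array(p["rotation"],float)\n    R=a if a.shape==(3,3) else Ro.from_euler("xyz",a,degrees=True).as_matrix()\n    p["R"]=R; return p\ndef ray/; s/d=p\["rotation"\]@d/d=p["R"]@d/; s/np.array(p\["rotation"\]).T/p["R"].T/' h.py
python3 - <<'E'
from h import *
np.set_printoptions(precision=3,suppress=True)
P={n:capture(n) for n in ["scene","side"]};a,b=P["scene"],P["side"]
print(a["rot0"],b["rot0"],a["K"][0])
def T(n,u,v): x,e=tri([(a,*u),(b,*v)]);print(n,x,np.array(e))
T("styl top band",(418,239.2),(262.3,165)); T("collar",(412.5,266.9),(264.5,188.3))
T("purple1 top",(436,221),(227,181))
T("purple2 top",(467,277),(257,144))
T("bottle top",(274,256),(369,204)); T("flask top",(198,163),(390,363))
T("trigger",(284,196),(308,311)); T("button",(255,199),(342,303)); T("display",(275,213),(331,277))
T("grip end",(292,186),(283,327)); T("nose",(294,232),(322,263))
for n,uv in [("fork corner far end l",(382.,267)),("fork far r",(391,281.5)),("prong tip near",(430,272.5)),("prong tip far",(422.5,262))]: print(n,atz(a,*uv,.1))
print(r.get_state()["joints"])
E
```

```text
[-129.854   -0.084  130.502] [-131.504    0.557  -20.582] [464.085   0.    316.586]
styl top band [0.547 0.242 0.182] [0. 0.]
collar [0.548 0.242 0.1  ] [0. 0.]
purple1 top [0.44  0.229 0.164] [0.001 0.001]
purple2 top [0.569 0.374 0.166] [0. 0.]
bottle top [0.769 0.012 0.149] [0.001 0.001]
flask top [ 0.603 -0.467  0.133] [0.001 0.001]
trigger [ 0.507 -0.218  0.074] [0.007 0.007]
button [ 0.588 -0.245  0.095] [0.001 0.001]
display [ 0.597 -0.156  0.094] [0. 0.]
grip end [ 0.442 -0.242  0.068] [0.002 0.002]
nose [ 0.603 -0.081  0.071] [0.001 0.001]
fork corner far end l [0.594 0.188 0.1  ]
fork far r [0.621 0.231 0.1  ]
prong tip near [0.538 0.282 0.1  ]
prong tip far [0.518 0.25  0.1  ]
[ 80.104  20.547   0.682   0.    -70.136 -16.506]
```

Measured points fit the given sizes: stylus (0.547, 0.242) with its collar at z 0.100, and button–display distance 90 mm. Moving above the stylus.

```bash
python3 -m creep '[[87.6,0.66,-0.97,0.35,0,0,0],[87.6,0.66,-0.97,0.35,0,0,0],[87.6,0.66,-0.97,0.35,0,0,0],[87.6,0.66,-0.97,0.35,0,0,0],[87.6,0.66,-0.97,0.35,0,0,0],[87.6,0.66,-0.97,0.35,0,0,0],[87.6,0.66,-0.97,0.35,0,0,0],[87.6,0.66,-0.97,0.35,0,0,0]]' 20; python3 -m creep '[[87.6,0.575,-0.84,0,0,0,2.55],[87.6,0.575,-0.84,0,0,0,2.55],[87.6,0.575,-0.84,0,0,0,2.55],[87.6,0.575,-0.84,0,0,0,2.55],[87.6,0.575,-0.84,0,0,0,2.55],[87.6,0.575,-0.84,0,0,0,2.55],[87.6,0.575,-0.84,0,0,0,2.55],[87.6,0.575,-0.84,0,0,0,2.55]]'
python3 -m creep '[[87.6,0,0,0,0,0,0],[87.6,0,0,0,0,0,0]]'
python3 - <<'E'
from h import *
np.set_printoptions(precision=3,suppress=True)
p=capture("wrist");save(p,"w1");print(p["origin"],p["rot0"],r.get_state()["contact_force"])
for X in [(.547,.242,.185),(.547,.242,.1)]: print(proj(p,X))
E
```

```text
time_s: 2.97
tcp_pos: [0.4328, 0.4093, 0.2638]
eef_rot: [-180.0, -0.0, -26.4]
contact_force: [0.8, 0.3, -0.7]
gripper_width: 0.0877
gripper_force: 0.0
time_s: 3.63
tcp_pos: [0.5478, 0.2414, 0.2634]
eef_rot: [-180.0, -0.0, -5.9]
contact_force: [1.1, 0.2, 0.0]
gripper_width: 0.0874
gripper_force: 0.0
time_s: 3.8
tcp_pos: [0.5477, 0.2414, 0.2631]
eef_rot: [180.0, 0.0, -6.1]
contact_force: [-0.0, 1.5, -1.4]
gripper_width: 0.0875
gripper_force: 0.0
[0.63  0.232 0.454] [162.078  -0.007 -96.099] [ 0.087 -0.394 -0.342]
[320.695 241.493]
[320.914 218.429]
```

View pics/w1.png

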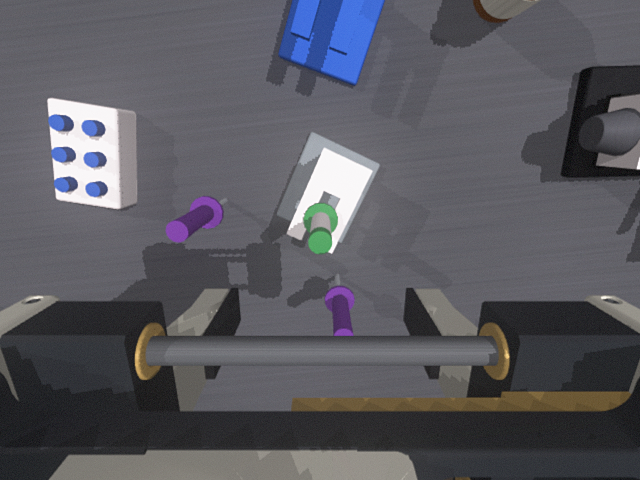

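The wrist view shows the stylus top at (320,241) and collar at (320,217), within a pixel of the predictions, with the slot pointing up-right. Descend and grip.

```bash
python3 -m creep '[[87.6,0,0,-0.85,0,0,0],[87.6,0,0,-0.85,0,0,0],[87.6,0,0,-0.85,0,0,0],[87.6,0,0,-0.85,0,0,0],[87.6,0,0,-0.85,0,0,0],[87.6,0,0,-0.85,0,0,0],[87.6,0,0,0,0,0,0]]' 25; python3 -m creep '[[5,0,0,0,0,0,0],[5,0,0,0,0,0,0],[5,0,0,0,0,0,0],[5,0,0,0,0,0,0],[5,0,0,0,0,0,0],[5,0,0,0,0,0,0],[5,0,0,0,0,0,0],[5,0,0,0,0,0,0]]' 25;python3 -m creep '[[5,0,0,0,0,0,0],[5,0,0,0,0,0,0],[5,0,0,0,0,0,0]]'
```

```text
time_s: 4.43
tcp_pos: [0.5442, 0.2421, 0.1314]
eef_rot: [179.8, 0.3, -6.0]
contact_force: [-0.9, -1.2, -0.8]
gripper_width: 0.0872
gripper_force: 0.0
time_s: 5.1
tcp_pos: [0.5472, 0.2426, 0.1359]
eef_rot: [-180.0, -0.0, -6.0]
contact_force: [-0.0, -0.5, -0.0]
gripper_width: 0.0401
gripper_force: 0.0
time_s: 5.35
tcp_pos: [0.5472, 0.2426, 0.1356]
eef_rot: [180.0, 0.0, -6.0]
contact_force: [-0.7, -0.1, -0.1]
gripper_width: 0.0197
gripper_force: 1.3
```

```bash
python3 -m creep '[[5,0,0,0,0,0,0],[5,0,0,0,0,0,0],[5,0,0,0,0,0,0],[5,0,0,0,0,0,0]]'; python3 -m creep '[[5,0,0,0.3,0,0,0],[5,0,0,0.5,0,0,0],[5,0,0,0.6,0,0,0],[5,0,0,0.7,0,0,0],[5,0,0,0.7,0,0,0],[5,0,0,0.7,0,0,0],[5,0,0,0.5,0,0,0],[5,0,0,0,0,0,0]]'
python3 - <<'E'
from h import *
np.set_printoptions(precision=4,suppress=True)
a=capture("scene");b=capture("side");s=r.get_state();t=np.array(s["tcp_pos"]);print(t,s["contact_force"])
# green parts near hand
L={}
for n,p in (("s",a),("d",b)):
    q=proj(p,t-[0,0,.06]).astype(int);x0,y0=q-45;im=p["frame"].astype(int)[y0:y0+90,x0:x0+90]
    g=(im[...,1]>im[...,0]+40)&(im[...,1]>im[...,2]+30)
    k,l,st,c=cv2.connectedComponentsWithStats(g.astype(np.uint8))
    L[n]=[(st[i,4],c[i]+[x0,y0]) for i in range(1,k) if st[i,4]>15];print(n,L[n])
    cr=cv2.resize(p["frame"][y0-20:y0+110,x0-20:x0+110],None,fx=4,fy=4,interpolation=cv2.INTER_CUBIC)
    cv2.imwrite(f"pics/l_{n}.png",cr[...,::-1])
for i in L["s"]:
    for j in L["d"]: x,e=tri([(a,*i[1]),(b,*j[1])]);print(x,e[0])
cv2.imwrite("pics/lift.png",np.hstack([cv2.resize(cv2.imread(f"pics/l_{k}.png"),(400,400)) for k in "sd"]))
E
```

```text
time_s: 5.68
tcp_pos: [0.5471, 0.2426, 0.1357]
eef_rot: [-180.0, -0.0, -6.0]
contact_force: [0.7, -0.1, -0.1]
gripper_width: 0.0194
gripper_force: 25.0
time_s: 6.35
tcp_pos: [0.5485, 0.2432, 0.2394]
eef_rot: [-179.8, -0.2, -6.0]
contact_force: [0.8, 0.2, 0.4]
gripper_width: 0.0188
gripper_force: 25.0
[0.5471 0.2427 0.2361] [ 0.4406  0.7175 -1.6647]
s [(np.int32(52), array([423.4423, 200.6923])), (np.int32(98), array([418.8469, 231.8673]))]
d [(np.int32(47), array([262.8085, 158.4894]))]
[0.5246 0.2099 0.2446] 0.022135550291139477
[0.5491 0.2414 0.2033] 0.0008009933006102106
```

View pics/lift.png

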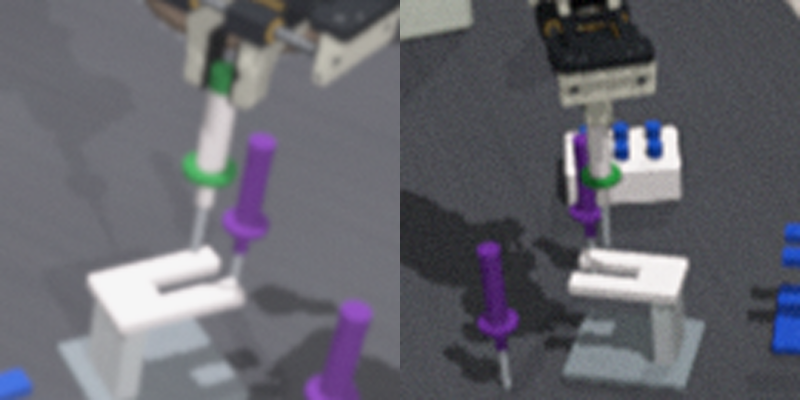

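Both views show the stylus upright in the gripper, its collar at z 0.203 (so the tip is at 0.125), and the fork empty. Next, carry it to the analyser and measure the recess from the wrist camera.

```bash
python3 -m creep '[[5,0.1,-1,0,0,0,0],[5,0.1,-1,0,0,0,0],[5,0.1,-1,0,0,0,0],[5,0.1,-1,0,0,0,0],[5,0.1,-1,0,0,0,0],[5,0.1,-1,0,0,0,0],[5,0.1,-1,0,0,0,0],[5,0.1,-1,0,0,0,0]]'; python3 -m creep '[[5,0.1,-1,0,0,0,0],[5,0.1,-1,0,0,0,0],[5,0.1,-1,0,0,0,0],[5,0.1,-1,0,0,0,0],[5,0.1,-1,0,0,0,0],[5,0.1,-1,0,0,0,0],[5,0.1,-0.6,0,0,0,0],[5,0.1,-0.3,0,0,0,0]]';python3 -m creep '[[5,0,0,0,0,0,0],[5,0,0,0,0,0,0],[5,0,0,0,0,0,0]]'
cat > m.py <<'E'
from h import *
import sys
np.set_printoptions(precision=4,suppress=True)
p=capture("wrist");save(p,sys.argv[1]);print(r.get_state()["tcp_pos"],p["origin"])
im=p["frame"].astype(int)
for t in ["recess_mouth","button_top","analyser","trigger_pad"]:print(t,[(round(x["conf"],2),np.round(x["bbox"]).astype(int).tolist()) for x in search_frame(p,t)][:2])
red=(im[...,0]>im[...,1]+45)&(im[...,0]>im[...,2]+45)
k,l,st,c=cv2.connectedComponentsWithStats(red.astype(np.uint8))
for i in range(1,k):
    if st[i,4]>25: print("red",st[i],c[i],"z.087",atz(p,*c[i],.087),"z.0675",atz(p,*c[i],.0675))
print("pred button",proj(p,(.588,-.245,.087)))
E
python3 m.py w2
```

```text
time_s: 7.12
tcp_pos: [0.5664, 0.0412, 0.2345]
eef_rot: [180.0, 0.1, -6.0]
contact_force: [0.5, 0.0, -0.5]
gripper_width: 0.0192
gripper_force: 25.0
time_s: 7.78
tcp_pos: [0.5864, -0.1318, 0.2343]
eef_rot: [180.0, 0.1, -6.1]
contact_force: [0.7, 0.5, -0.3]
gripper_width: 0.0193
gripper_force: 25.0
time_s: 8.03
tcp_pos: [0.5869, -0.1292, 0.2352]
eef_rot: [-180.0, 0.0, -6.0]
contact_force: [-0.3, -0.2, -0.3]
gripper_width: 0.0193
gripper_force: 25.0
[ 0.587  -0.1291  0.2354] [ 0.6695 -0.1382  0.4261]
recess_mouth [(0.66, [259, 130, 491, 301]), (0.21, [77, 0, 210, 92])]
button_top [(0.49, [427, 200, 438, 216])]
analyser [(0.61, [258, 132, 493, 303])]
trigger_pad [(0.63, [393, 245, 426, 301])]
red [122   0  51  40 752] [148.7952  15.0266] z.087 [0.7873 0.0022 0.087 ] z.0675 [0.794  0.0103 0.0675]
red [425 201  13  14 141] [431.1277 207.7447] z.087 [ 0.5891 -0.2441  0.087 ] z.0675 [ 0.5845 -0.2501  0.0675]
red [393 251  28  51 625] [406.5392 277.1328] z.087 [ 0.5133 -0.2167  0.087 ] z.0675 [ 0.5044 -0.2212  0.0675]
pred button [432.0467 208.6753]
```

View pics/w2.png

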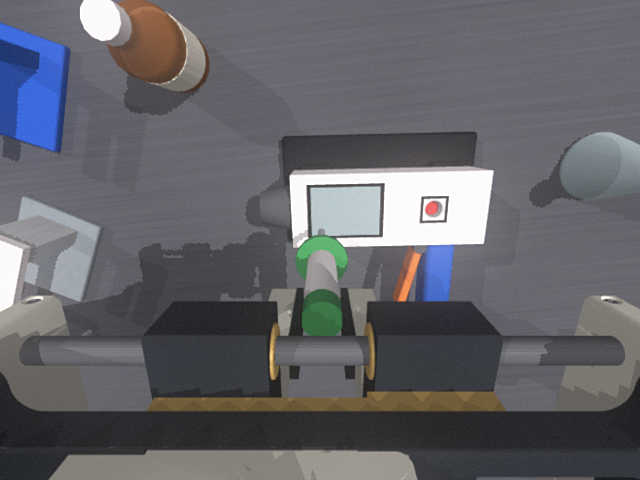

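Wrist view: red button at (431,208) inside the frame centred at (434,209), as predicted. The held stylus has its collar at (322,257) and its tip just showing near (320,233). I'll check the tip's lateral offset.

Run:
```python
from h import *
np.set_printoptions(precision=4,suppress=True)
p=capture("wrist");t=np.array(r.get_state()["tcp_pos"])
im=p["frame"].astype(int);g=(im[...,1]>im[...,0]+40)&(im[...,1]>im[...,2]+30)
k,l,st,c=cv2.connectedComponentsWithStats(g.astype(np.uint8))
for i in range(1,k):
    if st[i,4]>200: print(st[i],c[i])
for z in (0,.075,.078,.081,.16): print(z,proj(p,[t[0],t[1],t[2]-.111+z]))
print("coll L/R/top",proj(p,[t[0],t[1]+.019,t[2]-.033]),proj(p,[t[0]+.019,t[1],t[2]-.036]))
cr=im[222:245,305:340].sum(2)//3
print(cr[:, ::2])
print("frame",atz(p,434,209,.095))
```

```text
[ 296  236   52   43 1062] [321.0443 252.9718]
[ 302  290   40   46 1304] [320.9049 316.4348]
0 [321.461  230.4057]
0.075 [321.3807 257.6596]
0.078 [321.3765 259.0888]
0.081 [321.3722 260.5526]
0.16 [321.2034 317.8227]
coll L/R/top [295.212  261.6256] [318.6286 232.693 ]
[[252 219  71 144 196 196 191 197 197 194 201 199 197 197 199 198 198 198]
 [252 218  69 138 197 198 197 197 197 201 198 194 199 200 196 195 199 199]
 [252 222  75 134 200 196 197 198 198 197 198 199 196 198 199 197 197 198]
 [253 211  67 128 200 195 195 196 195 196 197 197 198 194 196 201 198 199]
 [253 206  70 127 197 197 198 198 198 197 199 191 194 199 197 201 200 199]
 [253 212  63 119 198 198 197 198 193 196 195 199 201 199 196 200 198 196]
 [254 195  65 124 194 194 196 182 173 187 199 199 197 200 198 197 200 197]
 [255 176  66 120 201 196 200 142 142 159 196 197 199 197 197 199 195 199]
 [250 176  62 107 198 196 193 132 140 143 191 196 196 197 198 197 194 198]
 [203 176  66 101 200 194 183 134 141 140 188 199 197 192 199 196 196 195]
 [201 176  66  98 201 199 179 131 147 141 189 199 193 200 197 195 192 198]
 [2
[... 229 characters left out ...]
55  73  75  98  96  97 100 101 104 103  98 101  90  85  89  83  80]
 [232 255  80  85  98 113 119 121 129 130 130 115 101  89  80  74  91  91]
 [255 254  84  98 123 134 131 134 133 133 132 135 126 106  95  85 195 211]
 [251 126  95 120 131 133 129 134 129 130 130 134 137 126 118  96 244 255]
 [142  89 120 134 131 128 129 130 132 128 131 131 129 134 137 116 140 255]
 [ 88 114 130 131 124 132 129 131 132 132 130 130 129 133 133 139 109 240]
 [112 129 130 127 132 129 129 131 130 130 132 132 135 131 133 131 124 136]
 [124 130 128 129 127 128 130 132 131 130 133 133 130 128 130 133 134 105]
 [126 121 126 127 129 131 126 131 130 130 128 130 130 132 133 130 133 126]]
frame [ 0.5897 -0.2447  0.095 ]
```

```bash
python3 -m creep '[[5,0.14,-0.77,0,0,0,0],[5,0,-0.77,0,0,0,0],[5,0,-0.77,0,0,0,0],[5,0,-0.77,0,0,0,0],[5,0,-0.77,0,0,0,0],[5,0,-0.77,0,0,0,0],[5,0,0,0,0,0,0],[5,0,0,0,0,0,0]]' 40; python3 -m creep '[[5,0,0,-0.4,0,0,0],[5,0,0,-0.4,0,0,0],[5,0,0,-0.2,0,0,0],[5,0,0,0,0,0,0],[5,0,0,0,0,0,0]]'
python3 - <<'E'
from h import *
np.set_printoptions(precision=4,suppress=True)
a=capture("scene");b=capture("side");w=capture("wrist");t=np.array(r.get_state()["tcp_pos"]);print(t)
out=[]
for p,h in ((a,22),(b,22),(w,60)):
    q=proj(p,[.5895,-.2447,.11]).astype(int);x,y=q;out.append(cv2.resize(p["frame"][y-h:y+h,x-h:x+h],(266,266),interpolation=cv2.INTER_CUBIC));print(q)
cv2.imwrite("pics/tip.png",np.hstack(out)[...,::-1])
E
```

```text
time_s: 9.0
tcp_pos: [0.5905, -0.246, 0.2354]
eef_rot: [-180.0, 0.0, -6.1]
contact_force: [1.6, 0.6, -1.1]
gripper_width: 0.0186
gripper_force: 40.0
time_s: 9.42
tcp_pos: [0.5904, -0.2449, 0.21]
eef_rot: [180.0, 0.1, -6.0]
contact_force: [-0.0, 0.5, -0.4]
gripper_width: 0.0184
gripper_force: 40.0
[ 0.591  -0.2453  0.2111]
[253 194]
[342 298]
[320 234]
```

View pics/tip.png

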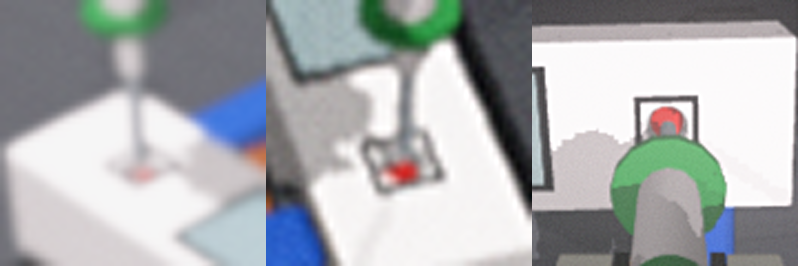

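The tip is right over the red button in all three views. Lower it, watching the force.

```bash
python3 -m creep '[[5,0,0,-0.2,0,0,0],[5,0,0,-0.2,0,0,0],[5,0,0,-0.1,0,0,0],[5,0,0,0,0,0,0],[5,0,0,0,0,0,0]]'; python3 -m creep '[[5,0,0,-0.08,0,0,0],[5,0,0,-0.08,0,0,0],[5,0,0,0,0,0,0],[5,0,0,0,0,0,0]]';python3 -m creep '[[5,0,0,-0.08,0,0,0],[5,0,0,0,0,0,0],[5,0,0,0,0,0,0]]'
```

```text
time_s: 9.98
tcp_pos: [0.5906, -0.2455, 0.198]
eef_rot: [180.0, 0.0, -6.0]
contact_force: [0.3, -0.2, -1.6]
gripper_width: 0.0188
gripper_force: 40.0
time_s: 10.32
tcp_pos: [0.5909, -0.2456, 0.1945]
eef_rot: [180.0, -0.0, -6.0]
contact_force: [-1.0, 0.9, 3.0]
gripper_width: 0.0188
gripper_force: 40.0
time_s: 10.57
tcp_pos: [0.5908, -0.2455, 0.1924]
eef_rot: [180.0, -0.0, -6.0]
contact_force: [-0.4, 0.2, 4.0]
gripper_width: 0.0191
gripper_force: 40.0
```

Spring force appears where expected; go on to the stop.

```bash
python3 -m creep '[[5,0,0,-0.08,0,0,0],[5,0,0,0,0,0,0],[5,0,0,0,0,0,0]]'; python3 -m creep '[[5,0,0,-0.08,0,0,0],[5,0,0,0,0,0,0],[5,0,0,0,0,0,0]]'
```

```text
time_s: 10.82
tcp_pos: [0.5914, -0.2458, 0.1913]
eef_rot: [180.0, -0.1, -6.0]
contact_force: [0.1, -0.1, 7.6]
gripper_width: 0.0189
gripper_force: 40.0
time_s: 11.07
tcp_pos: [0.5925, -0.2463, 0.1911]
eef_rot: [179.9, -0.3, -6.0]
contact_force: [-1.1, 0.3, 14.8]
gripper_width: 0.0188
gripper_force: 40.1
```

Hard stop reached (14.8 N, no further travel). Hold, then release.

```bash
python3 -m creep '[[5,0,0,0,0,0,0],[5,0,0,0,0,0,0],[5,0,0,0,0,0,0],[5,0,0,0,0,0,0],[5,0,0,0,0,0,0],[5,0,0,0,0,0,0],[5,0,0,0,0,0,0],[5,0,0,0,0,0,0]]'; python3 -m creep '[[5,0,0,0.2,0,0,0],[5,0,0,0.3,0,0,0],[5,0,0,0.4,0,0,0],[5,0,0,0.5,0,0,0],[5,0,0,0.5,0,0,0],[5,0,0,0,0,0,0],[5,0,0,0,0,0,0]]'
python3 - <<'E'
from h import *
np.set_printoptions(precision=4,suppress=True)
a=capture("scene");b=capture("side");w=capture("wrist");t=np.array(r.get_state()["tcp_pos"]);print(t)
C=[]
for p in (a,b,w):
    x,y=proj(p,t-[0,0,.033]).astype(int);h=12 if p is not w else 40
    im=p["frame"].astype(int)[y-h:y+h,x-h:x+h];g=(im[...,1]>im[...,0]+40)&(im[...,1]>im[...,2]+30)
    k,l,st,c=cv2.connectedComponentsWithStats(g.astype(np.uint8));i=1+st[1:,4].argmax();C.append(c[i]+[x-h,y-h])
print("collar",tri([(a,*C[0]),(b,*C[1])]),C[2],proj(w,t-[0,0,.033]))
cr=w["frame"].astype(int)[220:245,300:344].mean(2).astype(int);print(cr[::2,::2])
E
```

```text
time_s: 11.73
tcp_pos: [0.5924, -0.2462, 0.1911]
eef_rot: [179.9, -0.3, -6.0]
contact_force: [-0.2, 0.3, 14.8]
gripper_width: 0.0189
gripper_force: 40.1
time_s: 12.32
tcp_pos: [0.5908, -0.2453, 0.2358]
eef_rot: [-180.0, -0.0, -6.0]
contact_force: [-0.5, -0.9, -1.0]
gripper_width: 0.019
gripper_force: 40.0
[ 0.5901 -0.2452  0.2344]
collar (array([ 0.5914, -0.2483,  0.2008]), [np.float64(0.00020760333837237363), np.float64(0.00020760333837254285)]) [319.9399 251.9813] [321.2773 259.0403]
[[251 251 251 255  87 255 244 140 146 149 148 152 156 134 182 255 119 177
  254 251 251 251]
 [251 251 251 255  91 255 203 147 146 146 149 151 154 134 162 251 120 175
  254 251 251 251]
 [251 251 252 255 101 227 219 150 145 152 151 152 153 135 150 247 120 174
  254 251 251 251]
 [251 251 251 255 102 224 241 162 147 148 151 155 151 139 167 255 121 177
  254 251 251 251]
 [251 251 252 255 107 212 254 206 180 151 152 153 139 165 229 255 120 178
  254 251 251 251]
 [251 252 248 216 103 158 252 249 218 153 147 155 154 230 252 255 130 175
  254 251 251 251]
 [248 248 207 211 102 126 231 251 255 170 148 156 161 255 254 255 148 171
  254 251 251 251]
 [205 207 206 211 103 121 248 252 254 151 142 142 145 215 216 181 110 175
  254 251 251 251]
 [206 202 207 206 119  92  94 100 109 115 121 120 120 113 102  99 103 196
  254 251 251 251]
 [203 206 253 255 198 107 123 146 143 144 144 146 146 145 151 124 114 134
  247 254 251 251]
 [231 255 233 106 118 138 146 141 141 144 143 142 144 142 141 142 147 136
  111 240 254 251]
 [253 253 118 136 140 138 140 143 138 139 140 143 140 141 145 142 142 140
  144 114 240 254]
 [254 131 139 144 140 141 139 140 140 141 141 142 138 141 139 142 141 143
  139 141 113 242]]
```

Released; the stylus is unmoved in the grip. Carry it back over the fork.

```bash
python3 -m creep '[[5,-0.09,1,0.1,0,0,0],[5,-0.09,1,0,0,0,0],[5,-0.09,1,0,0,0,0],[5,-0.09,1,0,0,0,0],[5,-0.09,1,0,0,0,0],[5,-0.09,1,0,0,0,0],[5,-0.09,1,0,0,0,0],[5,-0.09,1,0,0,0,0]]';python3 -m creep '[[5,-0.09,1,0,0,0,0],[5,-0.09,1,0,0,0,0],[5,-0.09,1,0,0,0,0],[5,-0.09,1,0,0,0,0],[5,-0.09,1,0,0,0,0],[5,-0.09,1,0,0,0,0],[5,-0.09,1,0,0,0,0],[5,-0.09,1,0,0,0,0]]';python3 -m creep '[[5,-0.07,0.88,0,0,0,0],[5,-0.07,0.88,0,0,0,0],[5,-0.07,0.88,0,0,0,0],[5,-0.07,0.88,0,0,0,0],[5,0,0,0,0,0,0],[5,0,0,0,0,0,0],[5,0,0,0,0,0,0],[5,0,0,0,0,0,0]]'
python3 - <<'E'
from h import *
a=capture("scene");b=capture("side");w=capture("wrist");print(r.get_state()["tcp_pos"])
out=[]
for p,h in ((a,35),(b,35),(w,80)):
    x,y=proj(p,[.547,.242,.11]).astype(int);out.append(cv2.resize(p["frame"][y-h:y+h,x-h:x+h],(266,266),interpolation=cv2.INTER_CUBIC))
cv2.imwrite("pics/back.png",np.hstack(out)[...,::-1])
E
```

```text
time_s: 13.13
tcp_pos: [0.5719, -0.0443, 0.2373]
eef_rot: [180.0, 0.1, -6.0]
contact_force: [0.2, 0.5, -1.3]
gripper_width: 0.0189
gripper_force: 40.0
time_s: 13.8
tcp_pos: [0.5539, 0.1556, 0.2373]
eef_rot: [180.0, 0.1, -6.0]
contact_force: [0.1, 0.5, 0.1]
gripper_width: 0.0185
gripper_force: 40.0
time_s: 14.47
tcp_pos: [0.5475, 0.2418, 0.2378]
eef_rot: [180.0, 0.0, -6.0]
contact_force: [-0.0, 0.2, -0.7]
gripper_width: 0.0188
gripper_force: 40.0
[0.54773654 0.24182797 0.2382327 ]
```

View pics/back.png

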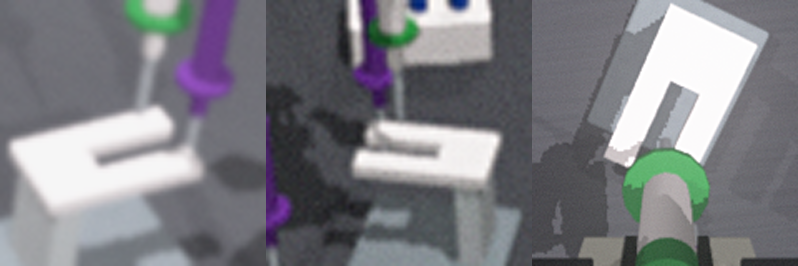

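The tip is over the slot in all views, and the pose matches the one at pick-up. Lower it.

```bash
python3 -m creep '[[5,0,0,-0.5,0,0,0],[5,0,0,-0.5,0,0,0],[5,0,0,-0.5,0,0,0],[5,0,0,-0.3,0,0,0],[5,0,0,0,0,0,0]]';python3 -m creep '[[5,0,0,-0.5,0,0,0],[5,0,0,-0.5,0,0,0],[5,0,0,-0.5,0,0,0],[5,0,0,-0.4,0,0,0],[5,0,0,-0.2,0,0,0],[5,0,0,0,0,0,0],[5,0,0,0,0,0,0]]';python3 -m creep '[[5,0,0,-0.1,0,0,0],[5,0,0,0,0,0,0],[5,0,0,0,0,0,0]]'
```

```text
time_s: 15.03
tcp_pos: [0.5468, 0.2416, 0.1915]
eef_rot: [179.9, 0.1, -6.0]
contact_force: [-1.2, 0.2, -0.3]
gripper_width: 0.0185
gripper_force: 40.0
time_s: 15.62
tcp_pos: [0.548, 0.2426, 0.1411]
eef_rot: [180.0, -0.0, -6.0]
contact_force: [0.0, 0.2, -1.0]
gripper_width: 0.019
gripper_force: 40.0
time_s: 15.87
tcp_pos: [0.5478, 0.2426, 0.1386]
eef_rot: [-180.0, -0.0, -6.0]
contact_force: [0.2, 0.4, -0.2]
gripper_width: 0.0188
gripper_force: 40.0
```

```bash
python3 -m creep '[[5,0,0,-0.06,0,0,0],[5,0,0,0,0,0,0],[5,0,0,0,0,0,0]]';python3 -m creep '[[5,0,0,-0.04,0,0,0],[5,0,0,0,0,0,0],[5,0,0,0,0,0,0]]'
```

```text
time_s: 16.12
tcp_pos: [0.5476, 0.2426, 0.1367]
eef_rot: [-180.0, 0.0, -6.0]
contact_force: [-0.3, -0.8, -0.5]
gripper_width: 0.0188
gripper_force: 40.0
time_s: 16.37
tcp_pos: [0.5477, 0.2426, 0.1356]
eef_rot: [180.0, 0.0, -6.0]
contact_force: [-1.1, -0.6, -0.4]
gripper_width: 0.0185
gripper_force: 40.0
```

```bash
python3 -m creep '[[5,0,0,-0.03,0,0,0],[5,0,0,0,0,0,0],[5,0,0,0,0,0,0]]';python3 -m creep '[[30,0,0,0,0,0,0],[30,0,0,0,0,0,0],[30,0,0,0,0,0,0],[87.6,0,0,0,0,0,0],[87.6,0,0,0,0,0,0],[87.6,0,0,0,0,0,0],[87.6,0,0,0,0,0,0],[87.6,0,0,0,0,0,0]]' 20;python3 -m creep '[[87.6,0,0,0,0,0,0],[87.6,0,0,0,0,0,0],[87.6,0,0,0,0,0,0]]'; python3 -m creep '[[87.6,0,0,0.4,0,0,0],[87.6,0,0,0.8,0,0,0],[87.6,0,0,1,0,0,0],[87.6,0,0,1,0,0,0],[87.6,0,0,1,0,0,0],[87.6,0,0,0,0,0,0],[87.6,0,0,0,0,0,0]]'
python3 - <<'E'
from h import *
a=capture("scene");b=capture("side");w=capture("wrist");print(r.get_state()["tcp_pos"])
out=[];C=[]
for p,h in ((a,35),(b,35),(w,80)):
    x,y=proj(p,[.547,.242,.13]).astype(int);im=p["frame"][y-h:y+h,x-h:x+h];out.append(cv2.resize(im,(266,266),interpolation=cv2.INTER_CUBIC))
    im=im.astype(int);g=(im[...,1]>im[...,0]+40)&(im[...,1]>im[...,2]+30)
    k,l,st,c=cv2.connectedComponentsWithStats(g.astype(np.uint8));C.append([c[i]+[x-h,y-h] for i in range(1,k) if st[i,4]>20]);print(C[-1])
for i in (0,1): print(tri([(a,*C[0][i]),(b,*C[1][i])]))
cv2.imwrite("pics/hung.png",np.hstack(out)[...,::-1])
E
```

```text
time_s: 16.62
tcp_pos: [0.548, 0.2427, 0.1355]
eef_rot: [-180.0, -0.0, -6.0]
contact_force: [-1.1, 0.0, 4.6]
gripper_width: 0.0186
gripper_force: 40.0
time_s: 17.28
tcp_pos: [0.5476, 0.2425, 0.1349]
eef_rot: [180.0, 0.0, -6.0]
contact_force: [0.3, -0.8, -0.1]
gripper_width: 0.0576
gripper_force: 0.0
time_s: 17.53
tcp_pos: [0.5476, 0.2426, 0.1349]
eef_rot: [-180.0, -0.0, -6.0]
contact_force: [-0.6, -0.1, 0.6]
gripper_width: 0.0778
gripper_force: 0.0
time_s: 18.12
tcp_pos: [0.5485, 0.2431, 0.2426]
eef_rot: [-179.8, -0.2, -6.0]
contact_force: [0.2, 0.1, -1.2]
gripper_width: 0.0874
gripper_force: 0.0
[0.54716842 0.2422989  0.23938745]
[array([417.78947368, 239.42105263]), array([412.39726027, 266.91780822])]
[array([262.56410256, 165.07692308]), array([264.75      , 188.33333333])]
[array([321.47692308, 218.65192308]), array([320.85797665, 249.12451362])]
(array([0.54720631, 0.24161914, 0.18133664]), [np.float64(0.00038620887270100106), np.float64(0.00038620887270105213)])
(array([0.54822147, 0.24151662, 0.10015652]), [np.float64(8.3367502844944e-05), np.float64(8.336750284489389e-05)])
```

View pics/hung.png

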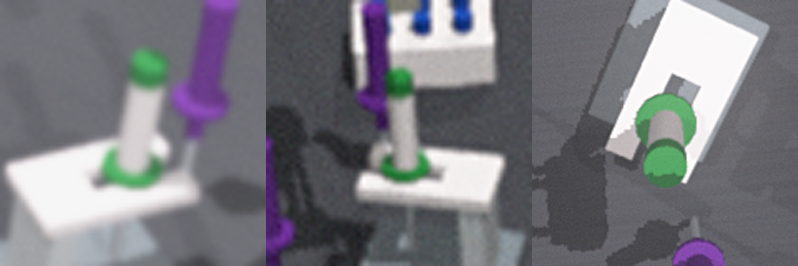

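The stylus hangs as at the start (collar at z 0.100, top 0.181, upright). On to the trigger.

```bash
python3 -m creep '[[87.6,-0.11,-1,0,0,0,0],[87.6,-0.11,-1,0,0,0,0],[87.6,-0.11,-1,0,0,0,0],[87.6,-0.11,-1,0,0,0,0],[87.6,-0.11,-1,0,0,0,0],[87.6,-0.11,-1,0,0,0,0],[87.6,-0.11,-1,0,0,0,0],[87.6,-0.11,-1,0,0,0,0]]' 20;python3 -m creep '[[87.6,-0.11,-1,0,0,0,0],[87.6,-0.11,-1,0,0,0,0],[87.6,-0.11,-1,0,0,0,0],[87.6,-0.11,-1,0,0,0,0],[87.6,-0.11,-1,0,0,0,0],[87.6,-0.11,-1,0,0,0,0],[87.6,-0.11,-1,0,0,0,0],[87.6,-0.11,-1,0,0,0,0]]';python3 -m creep '[[87.6,-0.12,-0.86,0,0,0,0],[87.6,-0.12,-0.86,0,0,0,0],[87.6,-0.12,-0.86,0,0,0,0],[87.6,-0.12,-0.86,0,0,0,0],[87.6,0,0,0,0,0,0],[87.6,0,0,0,0,0,0],[87.6,0,0,0,0,0,0]]'
python3 m.py w3
python3 - <<'E'
from h import *
np.set_printoptions(precision=1,suppress=True)
p=capture("wrist");ex=np.array([.9945,-.1045]);ey=np.array([.1045,.9945]);o=np.array([.5942,-.2])
im=p["frame"][...,::-1].copy()
for x,y in [(-98,-76),(-98,-44),(-98,-20),(-98,-54.5),(-160,-76),(-160,-44)]:
    q=proj(p,[*(o+x/1000*ex+y/1000*ey),.0855 if y not in(-20,) else .0805]);cv2.circle(im,tuple(int(v) for v in q),2,(0,255,0),-1);print(x,y,q)
cv2.imwrite("pics/w3b.png",im)
E
```

```text
time_s: 18.93
tcp_pos: [0.5248, 0.0412, 0.2391]
eef_rot: [180.0, 0.1, -6.0]
contact_force: [0.2, -0.5, -0.0]
gripper_width: 0.0874
gripper_force: 0.0
time_s: 19.6
tcp_pos: [0.5028, -0.1586, 0.2391]
eef_rot: [180.0, 0.1, -6.0]
contact_force: [0.5, 0.1, 0.0]
gripper_width: 0.0875
gripper_force: 0.0
time_s: 20.18
tcp_pos: [0.4913, -0.2433, 0.2392]
eef_rot: [-180.0, 0.1, -6.0]
contact_force: [0.2, 0.1, -0.5]
gripper_width: 0.0874
gripper_force: 0.0
[ 0.4914 -0.243   0.2394] [ 0.574  -0.2524  0.4301]
recess_mouth [(0.78, [129, 52, 376, 274]), (0.61, [286, 162, 312, 240])]
button_top [(0.49, [306, 116, 320, 133])]
analyser [(0.58, [131, 50, 375, 276])]
trigger_pad [(0.66, [288, 164, 311, 238])]
red [305 115  14  16 182] [311.467  122.3736] z.087 [ 0.589  -0.2439  0.087 ] z.0675 [ 0.5899 -0.2435  0.0675]
red [289 175  21  63 578] [299.0761 206.09  ] z.087 [ 0.5085 -0.2216  0.087 ] z.0675 [ 0.5048 -0.2199  0.0675]
pred button [312.665  123.3394]
-98 -76 [342.6 220.3]
-98 -44 [312.7 220.2]
-98 -20 [290.7 219.1]
-98 -54.5 [322.5 220.2]
-160 -76 [341.4 273.9]
-160 -44 [313.  273.8]
```

View pics/w3b.png

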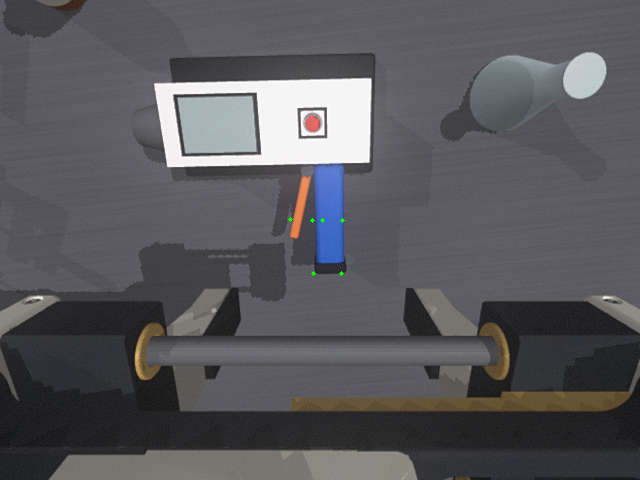

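Wrist view: the grip's edges at row 220 are at columns 315–345, about 2.7 mm to -y of the prediction. The trigger lies at columns 294–302. I'll shift the tool by -3.8 mm in y to suit, then descend with a check part-way.

```bash
python3 -m creep '[[87.6,0,-0.15,-0.6,0,0,0],[87.6,0,0,-0.9,0,0,0],[87.6,0,0,-1,0,0,0],[87.6,0,0,-1,0,0,0],[87.6,0,0,-0.8,0,0,0],[87.6,0,0,-0.5,0,0,0],[87.6,0,0,0,0,0,0],[87.6,0,0,0,0,0,0]]';python3 -m creep '[[87.6,0,0,-0.4,0,0,0],[87.6,0,0,-0.4,0,0,0],[87.6,0,0,-0.4,0,0,0],[87.6,0,0,-0.4,0,0,0],[87.6,0,0,-0.4,0,0,0],[87.6,0,0,-0.4,0,0,0],[87.6,0,0,-0.4,0,0,0],[87.6,0,0,0,0,0,0]]'
python3 -m creep '[[87.6,0,0,0,0,0,0],[87.6,0,0,0,0,0,0]]'
python3 - <<'E'
from h import *
w=capture("wrist");b=capture("side");t=r.get_state()["tcp_pos"];print(t)
x,y=proj(b,t).astype(int)
cv2.imwrite("pics/trig.png",np.hstack([cv2.resize(w["frame"][100:400,170:470],(400,400)),cv2.resize(b["frame"][y-45:y+45,x-45:x+45],(400,400),interpolation=cv2.INTER_CUBIC)])[...,::-1])
E
```

```text
time_s: 21.15
tcp_pos: [0.4915, -0.247, 0.1198]
eef_rot: [180.0, 0.1, -6.0]
contact_force: [-0.0, 0.5, 0.2]
gripper_width: 0.087
gripper_force: 0.0
time_s: 21.82
tcp_pos: [0.4901, -0.2469, 0.0474]
eef_rot: [-180.0, 0.2, -6.0]
contact_force: [-0.1, -0.2, -0.4]
gripper_width: 0.0877
gripper_force: 0.0
time_s: 21.98
tcp_pos: [0.4919, -0.2473, 0.0501]
eef_rot: [180.0, -0.0, -6.0]
contact_force: [0.1, -0.9, 0.1]
gripper_width: 0.0874
gripper_force: 0.0
[ 0.49215386 -0.24731591  0.05046264]
```

View pics/trig.png

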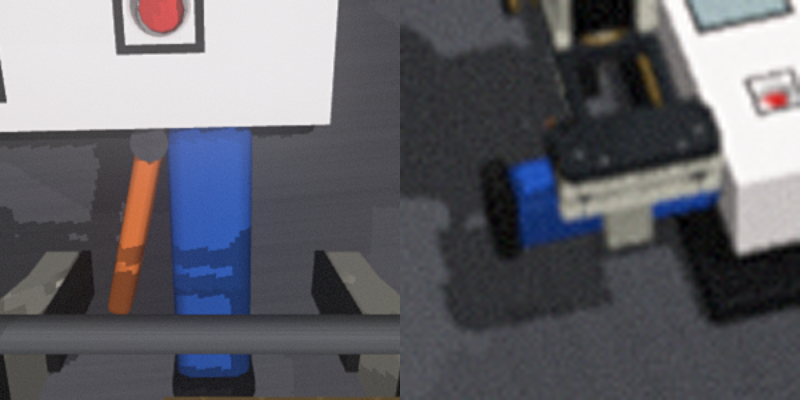

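Fingers straddle grip and trigger with clearance both sides. Squeeze.

```bash
python3 -m creep '[[38,0,0,0,0,0,0],[38,0,0,0,0,0,0],[38,0,0,0,0,0,0],[38,0,0,0,0,0,0],[38,0,0,0,0,0,0],[38,0,0,0,0,0,0],[38,0,0,0,0,0,0],[38,0,0,0,0,0,0]]' 20;python3 -m creep '[[38,0,0,0,0,0,0],[38,0,0,0,0,0,0],[38,0,0,0,0,0,0],[38,0,0,0,0,0,0],[38,0,0,0,0,0,0],[38,0,0,0,0,0,0]]'
```

```text
time_s: 22.75
tcp_pos: [0.4916, -0.2472, 0.0499]
eef_rot: [180.0, 0.0, -6.0]
contact_force: [-0.9, 0.3, 0.4]
gripper_width: 0.0408
gripper_force: 0.0
time_s: 23.25
tcp_pos: [0.4915, -0.2477, 0.0499]
eef_rot: [180.0, 0.0, -6.0]
contact_force: [-0.3, -5.7, -1.1]
gripper_width: 0.0381
gripper_force: 2.7
```

Opening 38 mm is below the 43 mm expected, so the trigger may not be between the pads. I'll check numerically from the wrist image, without another picture view.

Run:
```python
from h import *
np.set_printoptions(precision=4,suppress=True,linewidth=200)
w=capture("wrist");save(w,"w5");t=np.array(r.get_state()["tcp_pos"]);im=w["frame"].astype(int);prev=None
print(t,r.get_state()["contact_force"],r.get_state()["gripper_force"])
R,G,B=im[...,0],im[...,1],im[...,2]
org=(R>G+45)&(R>B+45)&(np.arange(480)[:,None]>190); blu=(B>R+45)&(B>G+20)
for v in range(190,400,8):
    o=np.flatnonzero(org[v]);b=np.flatnonzero(blu[v])
    f=lambda a,z:(a.min(),a.max(),*[round(float(q),4) for u in (a.min(),a.max()) for q in atz(w,u,v,z)[:2]]) if len(a)>2 else None
    print(v,"org",f(o,.0805),"blu",f(b,.0855))
for z in (.05,.0695,.08): 
  for dx in (-.0095,0,.0095): print(z,dx,[proj(w,[t[0]+dx,t[1]+s*.019,z]).round(0).tolist() for s in(1,-1)])
```

```text
[ 0.4915 -0.2478  0.0499] [-0.5777 -5.5986 -1.2437] 2.7219079434871674
190 org None blu None
198 org None blu (np.int64(299), np.int64(356), 0.5484, -0.2433, 0.5457, -0.27)
206 org None blu (np.int64(296), np.int64(357), 0.5448, -0.2414, 0.5418, -0.2702)
214 org None blu (np.int64(295), np.int64(357), 0.541, -0.2404, 0.5379, -0.2699)
222 org (np.int64(269), np.int64(288), 0.5373, -0.2265, 0.5363, -0.2359) blu (np.int64(295), np.int64(357), 0.5371, -0.2399, 0.534, -0.2696)
230 org (np.int64(268), np.int64(287), 0.5332, -0.2254, 0.5322, -0.2348) blu (np.int64(296), np.int64(357), 0.5331, -0.2399, 0.53, -0.2694)
238 org (np.int64(266), np.int64(285), 0.5292, -0.2237, 0.5282, -0.2333) blu (np.int64(296), np.int64(357), 0.5291, -0.2394, 0.526, -0.2691)
246 org (np.int64(265), np.int64(284), 0.525, -0.2226, 0.524, -0.2322) blu (np.int64(296), np.int64(357), 0.525, -0.2388, 0.5218, -0.2688)
254 org (np.int64(263), np.int64(282), 0.5209, -0.2209, 0.5199, -0.2306) blu (np.int64(297), np.int64(357), 0.5208, -0.2388, 0.5177, -0.2685)
262 org (np.int64(262), np.int64(281), 0.5166, -0.2196, 0.515
[... 1050 characters left out ...]
ne blu None
366 org None blu (np.int64(303), np.int64(355), 0.4546, -0.2337, 0.4515, -0.2626)
374 org None blu (np.int64(303), np.int64(355), 0.4492, -0.2331, 0.4462, -0.2622)
382 org None blu (np.int64(312), np.int64(330), 0.4432, -0.2375, 0.4422, -0.2477)
390 org None blu None
398 org None blu None
0.05 -0.0095 [[293.0, 294.0], [353.0, 288.0]]
0.05 0 [[291.0, 280.0], [351.0, 275.0]]
0.05 0.0095 [[289.0, 266.0], [350.0, 260.0]]
0.0695 -0.0095 [[290.0, 309.0], [356.0, 303.0]]
0.0695 0 [[288.0, 294.0], [354.0, 288.0]]
0.0695 0.0095 [[286.0, 279.0], [353.0, 273.0]]
0.08 -0.0095 [[289.0, 319.0], [357.0, 312.0]]
0.08 0 [[286.0, 303.0], [356.0, 296.0]]
0.08 0.0095 [[284.0, 287.0], [355.0, 280.0]]
```

Run:
```python
from h import *
def mp(im,y0,y1,dy,x0,x1,dx):
    im=cv2.blur(im,(3,3)).astype(int)
    for v in range(y0,y1,dy):
        s=""
        for u in range(x0,x1,dx):
            R,G,B=im[v,u]; s+= "O" if R>G+40 and R>B+40 else "B" if B>R+40 else str(min(9,(R+G+B)//77))
        print(v,s)
w=cv2.imread("pics/w5.png")[...,::-1];mp(w,200,400,6,190,440,3)
b=capture("side");t=np.array(r.get_state()["tcp_pos"]);x,y=proj(b,t+[0,0,.02]).astype(int);print(x,y);mp(b["frame"],y-25,y+25,2,x-35,x+45,1)
```

```text
200 222222222222222222222222223333334433BBBBBBBBBBBBBBBBBBBB3322223322333333333333333333
206 323333333333333333333333333333333333BBBBBBBBBBBBBBBBBBBB3333333333333333333333333333
212 33333333333333333233333333344334444BBBBBBBBBBBBBBBBBBBBB3333333333333333333333333333
218 333333333333333333322222223O4333433BBBBBBBBBBBBBBBBBBBBB3333333333333333333333333333
224 333333333333333333322222223OOOOOO32BBBBBBBBBBBBBBBBBBBBB3333333333333333333333333333
230 33333333333333333322222222OOOOOOO22BBBBBBBBBBBBBBBBBBBBB3333333333333333333333333333
236 33333333333333333222222222OOOOOOO222BBBBBBBBBBBBBBBBBBBB3333333333333333333333333333
242 3333333333333333322222222OOOOOOO2222BBBBBBBBBBBBBBBBBBBB3333333333333333333333333333
248 3333333333333333322222222OOOOOOO2222BBBBBBBBBBBBBBBBBBBB3333333333333333333333333333
254 3333333333333333222222223OOOOOO22222BBBBBBBBBBBBBBBBBBBB3333333333333333333333333333
260 222222223333333322222222OOOOOOO22222BBBBBBBBBBBBBBBBBBBB3333333333333333333333333333
266 222222222222332222222222OOOOOOO22222BBBBBBBBBBBBBBBBBBBB3333333333333333333333333333
272 222222222222222222222222OOOO
[... 3358 characters left out ...]
11344567777777777777
331 22222222210000001BBBBBBBBBB4544BBBBBBBBBBBBBBBBB11110000000000234567777777777777
333 22221222110000001BBBBBBBBBBBBBBBBBBBB1111111111111111000000000123567777777777777
335 11111211111000001BBBBBBBBBBB2111111111111111111111111000000000013567777777776655
337 21112222211100000112212221111111111111111111122222211100000000002467665544332211
339 21112221211110011111111121211111111122222222222222222110000000001223221110000000
341 22112111111111111111111112222112222222222232222222222111000000000000000000000000
343 22211111111111121111111111222112223322222232222222222211000000000000000000000000
345 22211111111211111111111111111111222222222222222222232221100000000000000000000000
```

The finger ends show at row 287, just over the trigger's top face. So the fingertips sit about 25–30 mm higher than the TCP figure suggests, and only the top edge of the grip was touched. I'll open, check against the side camera, and go lower.

```bash
python3 -m creep '[[87.6,0,0,0,0,0,0],[87.6,0,0,0,0,0,0],[87.6,0,0,0,0,0,0],[87.6,0,0,0,0,0,0],[87.6,0,0,0,0,0,0],[87.6,0,0,0,0,0,0],[87.6,0,0,0,0,0,0],[87.6,0,0,0,0,0,0]]';python3 -m creep '[[87.6,0,0,0,0,0,0],[87.6,0,0,0,0,0,0]]'
python3 - <<'E'
from h import *
b=capture("side");t=np.array(r.get_state()["tcp_pos"])
for z in (.05,.065,.08): print(z,proj(b,[t[0],t[1]-.044,z]).round(1),proj(b,[t[0],t[1]-.065,z]).round(1))
im=cv2.blur(b["frame"],(3,3)).astype(int);x,y=proj(b,[t[0],t[1]-.05,.065]).astype(int)
for v in range(y-14,y+22,1):
    print(v,"".join("B" if im[v,u,2]>im[v,u,0]+40 else str(min(9,im[v,u].sum()//77)) for u in range(x-20,x+25)))
print(x-20)
E
```

```text
time_s: 24.02
tcp_pos: [0.4917, -0.2471, 0.0499]
eef_rot: [-180.0, -0.0, -6.0]
contact_force: [0.1, -0.2, -0.4]
gripper_width: 0.0849
gripper_force: 0.0
time_s: 24.18
tcp_pos: [0.4916, -0.2472, 0.0499]
eef_rot: [-180.0, 0.0, -6.0]
contact_force: [0.1, -0.5, 0.7]
gripper_width: 0.0874
gripper_force: 0.0
0.05 [310.  341.2] [313.1 348. ]
0.065 [309.8 337. ] [313.  343.8]
0.08 [309.7 332.7] [312.9 339.5]
324 BBB344444555555555565555566666666655555444457
325 BBB345555455555555566556666666655554BBB334456
326 BBB3455544455555566666666655555BBBBBBBB334456
327 BBB34555444555666666666555BBBBBBBBBBBBB234456
328 BBBB455555556666666555554BBBBBBBBBBBBB1234456
329 BBBB45665555555555555554BBBBBBBBBBB1100134456
330 BBBB455554444445555444443BBBBB110000000123456
331 BBBBB444BBBBB34444444444321111000000000123456
332 BBBBBBBBBBBBB33444444544321111000000000012456
333 BBBBBBBBBBBBB23444455544321111100000000012456
334 BBBBBBBBBBB1223455455544321111100000000002356
335 BBBBBB221111123444444443221111100000000001356
336 BB2222111111123444433332221111110000000001246
337 221111111111112333322222222221110000000000
[... 407 characters left out ...]
 111111111111122222223223222222222210000000000
347 111111111111122222222233222222222211000000000
348 111111112111112222222222322222222211000000011
349 111111111111222222222222322222222211000001111
350 111111112122222222222222332222222221100001100
351 111111222222222222222223322222222221100000000
352 111122222222222222222223332222222222110000000
353 222222222222222222222222332222222222110000111
354 222222222222222222222222222322222222211111112
355 222222222222222222222222222222222222222222222
356 222222222222222222222222222222222222222222222
357 222222222222222222222222222232222222222222222
358 222222222222222222222222222222222222222222222
359 222222222222222222222222222222222222222222222
290
```

The side view agrees (finger end at row 336, z about 0.075). Lower by 22 mm.

```bash
python3 -m creep '[[87.6,0,0,-0.2,0,0,0],[87.6,0,0,-0.24,0,0,0],[87.6,0,0,-0.24,0,0,0],[87.6,0,0,-0.2,0,0,0],[87.6,0,0,0,0,0,0],[87.6,0,0,0,0,0,0]]';python3 -m creep '[[38,0,0,0,0,0,0],[38,0,0,0,0,0,0],[38,0,0,0,0,0,0],[38,0,0,0,0,0,0],[38,0,0,0,0,0,0],[38,0,0,0,0,0,0],[38,0,0,0,0,0,0],[38,0,0,0,0,0,0]]' 20;python3 -m creep '[[38,0,0,0,0,0,0],[38,0,0,0,0,0,0],[38,0,0,0,0,0,0]]'
python3 - <<'E'
from h import *
s=r.get_state();print(s["contact_force"],s["moment"])
w=capture("wrist");im=w["frame"].astype(int);R,G,B=im[...,0],im[...,1],im[...,2]
org=(R>G+45)&(R>B+45); blu=(B>R+45)&(B>G+20)
for v in range(200,330,12):
    f=lambda a,z:(int(a.min()),int(a.max()),atz(w,a.min(),v,z)[:2].round(4).tolist(),atz(w,a.max(),v,z)[:2].round(4).tolist()) if len(a)>2 else None
    print(v,f(np.flatnonzero(org[v]),.0805),"blu",f(np.flatnonzero(blu[v]),.0855))
E
```

```text
time_s: 24.73
tcp_pos: [0.4913, -0.2471, 0.0273]
eef_rot: [-180.0, 0.1, -6.0]
contact_force: [-0.6, 0.2, 0.7]
gripper_width: 0.0876
gripper_force: 0.0
time_s: 25.4
tcp_pos: [0.4904, -0.245, 0.0274]
eef_rot: [-179.8, 0.1, -6.0]
contact_force: [-3.0, 13.4, 1.9]
gripper_width: 0.0437
gripper_force: 20.0
time_s: 25.65
tcp_pos: [0.4904, -0.245, 0.0274]
eef_rot: [-179.9, 0.1, -6.0]
contact_force: [-3.4, 12.6, 3.4]
gripper_width: 0.0433
gripper_force: 20.0
[-3.41196739 12.58491073  3.36889942] [5.38431811 1.07449096 0.24220989]
200 None blu None
212 None blu (297, 368, [0.5455, -0.2412], [0.5425, -0.27])
224 None blu (296, 368, [0.5405, -0.2401], [0.5374, -0.2697])
236 (272, 292, [0.535, -0.2285], [0.5341, -0.2372]) blu (297, 368, [0.5353, -0.2399], [0.5323, -0.2694])
248 (272, 293, [0.5296, -0.2277], [0.5286, -0.2369]) blu (298, 368, [0.53, -0.2396], [0.527, -0.2691])
260 (273, 294, [0.524, -0.2273], [0.523, -0.2366]) blu (298, 368, [0.5247, -0.2389], [0.5216, -0.2687])
272 (274, 295, [0.5182, -0.2269], [0.5173, -0.2363]) blu (299, 367, [0.5191, -0.2387], [0.5161, -0.268])
284 (275, 295, [0.5123, -0.2265], [0.5114, -0.2355]) blu (299, 367, [0.5135, -0.238], [0.5104, -0.2676])
296 (275, 294, [0.5064, -0.2256], [0.5055, -0.2343]) blu (300, 366, [0.5076, -0.2377], [0.5046, -0.2668])
308 (276, 296, [0.5002, -0.2251], [0.4992, -0.2344]) blu (301, 366, [0.5017, -0.2374], [0.4987, -0.2664])
320 (277, 294, [0.4938, -0.2247], [0.493, -0.2327]) blu (301, 366, [0.4956, -0.2366], [0.4926, -0.266])
```

Opening 43.3 mm, and the trigger now lies parallel to the grip: squeezed. Firm it up briefly, then let go and retreat.

```bash
python3 -m creep '[[36,0,0,0,0,0,0],[36,0,0,0,0,0,0],[36,0,0,0,0,0,0],[36,0,0,0,0,0,0],[36,0,0,0,0,0,0],[36,0,0,0,0,0,0],[36,0,0,0,0,0,0],[36,0,0,0,0,0,0]]' 32;python3 -m creep '[[87.6,0,0,0,0,0,0],[87.6,0,0,0,0,0,0],[87.6,0,0,0,0,0,0],[87.6,0,0,0,0,0,0],[87.6,0,0,0,0,0,0],[87.6,0,0,0,0,0,0],[87.6,0,0,0,0,0,0],[87.6,0,0,0,0,0,0]]' 20;python3 -m creep '[[87.6,0,0,0,0,0,0],[87.6,0,0,0,0,0,0],[87.6,0,0,0.3,0,0,0],[87.6,0,0,0.6,0,0,0],[87.6,0,0,0.9,0,0,0],[87.6,0,0,1,0,0,0],[87.6,0,0,1,0,0,0],[87.6,0,0,1,0,0,0]]';python3 -m creep '[[87.6,0,0,1,0,0,0],[87.6,0,0,1,0,0,0],[87.6,0,0,1,0,0,0],[87.6,0,0,0,0,0,0],[87.6,0,0,0,0,0,0],[87.6,0,0,0,0,0,0]]'
python3 - <<'E'
from h import *
np.set_printoptions(precision=4,suppress=True)
w=capture("wrist");im=w["frame"].astype(int);R,G,B=im[...,0],im[...,1],im[...,2]
org=(R>G+45)&(R>B+45)
k,l,st,c=cv2.connectedComponentsWithStats(org.astype(np.uint8))
for i in range(1,k):
    if st[i,4]>80:
        print("red",st[i],c[i],atz(w,*c[i],.0805))
        ys,xs=np.nonzero(l==i);q=np.array([atz(w,u,v,.0805)[:2] for u,v in zip(xs,ys)]);f=np.polyfit(q[:,0],q[:,1],1);print(np.degrees(np.arctan(f[0])))
a=capture("scene");b=capture("side");C=[]
for p in (a,b):
    x,y=proj(p,[.547,.242,.13]).astype(int);h=35;z=p["frame"][y-h:y+h,x-h:x+h].astype(int);g=(z[...,1]>z[...,0]+40)&(z[...,1]>z[...,2]+30)
    k,l,st,c=cv2.connectedComponentsWithStats(g.astype(np.uint8));C.append([c[i]+[x-h,y-h] for i in range(1,k) if st[i,4]>20])
for i in (0,1): print(tri([(a,*C[0][i]),(b,*C[1][i])])[0])
E
```

```text
time_s: 26.37
tcp_pos: [0.4904, -0.2452, 0.0274]
eef_rot: [-179.9, 0.1, -6.0]
contact_force: [-3.7, 13.1, 3.2]
gripper_width: 0.0431
gripper_force: 32.0
time_s: 27.03
tcp_pos: [0.4917, -0.2476, 0.0281]
eef_rot: [180.0, -0.0, -6.0]
contact_force: [0.8, -0.0, 0.8]
gripper_width: 0.0865
gripper_force: 0.0
time_s: 27.7
tcp_pos: [0.4914, -0.2473, 0.1498]
eef_rot: [180.0, -0.0, -6.0]
contact_force: [0.3, 0.7, -0.2]
gripper_width: 0.0877
gripper_force: 0.0
time_s: 28.2
tcp_pos: [0.4912, -0.2471, 0.2229]
eef_rot: [-180.0, -0.0, -6.0]
contact_force: [-0.4, -0.9, 0.6]
gripper_width: 0.0874
gripper_force: 0.0
red [300 114  15  17 204] [307.0441 122.2402] [ 0.5894 -0.2437  0.0805]
2.0062087093718626
red [284 178  22  65 633] [294.5687 209.8246] [ 0.5072 -0.2211  0.0805]
-18.05981579992937
[0.5469 0.2418 0.1812]
[0.5479 0.2416 0.1002]
```

The trigger is back at rest and the stylus hangs upright in the fork. Handing in.

```bash
python3 -c "
from plant import close_job
print(close_job())"
```

```text
the job is handed in; nothing more can be done
None
```

The job is handed in after about 28 s: the button was pushed to its stop, held and released, the stylus hung back in its fork, then the trigger squeezed fully (on the second try; the first closed just above it) and let go. I viewed 12 pictures, two over the limit of 10.

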